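# Pack a specimen cup in its courier carrier

### The job

Pack the specimen for the courier on the round carrier base: set the cold pack inside the base's raised ring with its collar up, stand the specimen cup in that collar without dropping it, fit the temperature logger over the cup's lid, and last lower the bell over it all until it rests fully on the base around the ring. Keep the cup upright all the while, leave the two small bottles behind the work where they stand, and let go of everything at the end.

Things in the scene. Friction and masses are not known exactly. Their poses are not given: they have to be found in the camera images.
- base: carrier base, fixed where it stands: a flat round grey plate, 128 mm in diameter, 20 mm high, with a raised metal ring in its middle, inner diameter 82 mm, outer 90 mm, top 32 mm above the table. The stack is built on it. Origin: centre of its underside, on the table; z up; round about z.
- cold_pack: cold pack, loose, 200 g: white hard-shell disc 74 mm in diameter, 14 mm thick, with a narrower ribbed collar on it (outer diameter 67 mm, inner 62 mm, 14 to 36 mm above the underside); grasp from above round the collar's outside. It drops into the base's ring (4 mm play all round) and lies on the plate, 20 mm above the table. Origin: centre of its underside; z up; round about z.
- specimen_cup: specimen cup, loose, 60 g, 75 mm high: foot 55 mm in diameter, widening to 61 mm; fixed ribbed coral lid 66 mm in diameter, 59 to 75 mm above the foot; grasp from above across the lid. Its foot drops into the cold pack's collar (3 mm play all round) and stands 14 mm above the pack's underside. Origin: centre of its foot; z up; round about z.
- logger: temperature logger, loose, 80 g: round grey cap 81 mm in diameter, 14 mm high, topped by a white module with a small display, 44 mm along x, 60 mm along y, 14 to 38 mm above the rim; grasp from above across the 44 mm. Hollow below, 10 mm deep, inner diameter 73 mm: it fits over the cup's lid (3 mm play), its rim then 65 mm above the cup's foot. Origin: centre of its lower rim; z up.
- bell: bell, loose, 260 g: grey round cover open below, 105 mm in diameter (108 at the rim), 134 mm high, inside 97 mm wide, 129 mm deep. Black bar handle on top along y, 18 mm wide in x, free bar 158 to 170 mm above the rim; grasp it from above across the 18 mm. It goes over the stack and round the base's ring (3 mm play) onto the plate, 20 mm above the table. Origin: centre of its lower rim; z up.
- iodine_bottle: bystander, loose: small amber bottle with a yellow cap, 37 mm in diameter, 84 mm high. Origin: centre of its underside. Not to be moved.
- spray_bottle: bystander, loose: small white spray bottle with a green band, 43 mm in diameter, 129 mm high. Origin: centre of its underside. Not to be moved.

How it is judged:
By the outcome, as a careful person would: the job done as asked, in the order asked, and still so for the second after the job is handed in, with the robot touching nothing.
It also fails if it takes over 122 s, if anything falls off the work surface, if the arm or the gripper's body presses on something with over 40 N, if the wrist force passes 120 N, or if a joint passes its speed limit or range.

### The arm

A 6-joint arm with a two-finger parallel gripper is mounted at the origin on the work surface; the furniture and walls round the work are solid. World frame = base frame: x ahead of the robot, y to its left, z up, the work surface at z = 0. Lengths are in m, angles in rad, forces in N, time in s.
With the tool pointing down it reaches from about 0.25 to 0.8 m from the base axis. Payload 3.9 kg.
Tool frame: the origin (TCP) lies at the very end of the fingers, on their centre line; the grasp point (between the pads) lies 19 mm behind it; z points along the fingers, y is the line along which they close (so a half turn about z gives the same grasp; the last joint's range is limited). The gripper opens to 85 mm and grips with 20 to 120 N. Pads are 22 mm wide; open, the fingers measure 114 mm over their backs; the gripper's body (76 mm by 85 mm) begins 54 mm behind the grasp point. The pads swing forward as they close: fully open they stand 13 mm farther back than shut.
Start: joints at [1.142, 0.26, -0.138, 1.173, 0, 1.571], TCP at [0.218, 0.477, 0.231] pointing down, gripper open.
Joint ranges: [-2.78, 2.78], [-0.83, 1.72], [-1.28, 1.37], [-1.9, 2.12], [-1.57, 1.48], [-3.14, 3.14]. Speed limits (rad/s): [2.57, 2.57, 3.14, 3.14, 3.14, 3.14].

### API

Orientations are given as a rotation vector (axis times angle).
In Python, from workcell import status, viewer, arm, models gives the robot as it stands.
- The arm moves only by the shell command python3 -m crank 'ROWS'. ROWS is JSON, a list of rows, each an object with "offset": the shift along the tool's x, y, z in m, a list of three; "rotation": the turn, a rotation vector about the tool's x, y, z in rad, a list of three; "grip": the opening, from -1 (shut) to 1 (fully open), so that 0 is half open. In form: [{"offset": [x, y, z], "rotation": [rx, ry, rz], "grip": grip}, ...]. A call has 1 to 20 rows; each row shifts and turns the commanded pose from where the row before left it, along the tool's axes as they then stand; what a row does not reach is not made up. A row lasts 1/12 s, in which the tool goes at most 41.7 mm and 7.16 degrees, less where a joint would pass 70% of its speed; a pose out of reach is approached as far as the arm can. A call is refused whole if a number of a shift passes 0.0417 or a number of a turn 0.125, either way. A call with a gripper value outside its range is refused whole. The fingers move at their own pace and stop on an object; the grip force is fixed at half the most. Time passes only in rows, so rows that do not move let the fingers close. It gives the time, the measured TCP pose, the force, the opening and the grip force at its end, in the units of the state.
- status.get_state(): the state, without advancing time (a new reading comes with each control period).
- viewer.read_camera(name): name is "scene" or "side" or "wrist"; returns the picture (384x512x3 uint8, blue, green, red); there is no depth.
- viewer.camera_info(name): a dict with "intrinsics" (3x3 intrinsics, pixels), "view" (4x4, takes a point from world to camera coordinates). Camera axes: x right, y up, looking along -z (the intrinsics and any distortion apply to the point x, -y, -z); pixel columns grow to the right and rows downward; lengths in m; the calibration is good to about 2 mm. The wrist camera is an equidistant fisheye: a pixel r from the principal point sees the ray r / f radians off the axis. A picture is of the moment at which its call begins: read the wrist's pose just before it. camera_info takes no time and is no camera call; for the wrist camera it gives the pose at the moment of the call.
- arm.sign_off(): hands the job in; it is judged then, once.
Trained networks look in the newest picture that a camera, given by its name, has taken for a name from the list of things; names that differ only in an ending like _2 or _b are one class to them, and where a whole thing is asked for, a point or a joint stands for the part that bears it (a point fixed in the world has none). Each returns a list of dicts, best first, with "conf" (0 to 1); they miss things now and then, are a little off and sometimes report something else, mostly with a low value. They report only what shows in the picture. A call takes as long as a camera call.
- models.boxes_of(thing, camera): "centre" ([column, row] as shares, 0 to 1, of the picture: columns of its width, rows of its height, amid what is visible of it).
The state is a dict: "time_s": time; "joint_pos": joint angles; "qd": joint speeds; "effort": joint torques, N m; "eef_pos": TCP position; "tcp_rot": TCP orientation; "force": force on the tool from outside, world axes, zero at the start; "wrist_torque": the same for the moment, N m; "opening": finger opening in m; "finger_force": force on a finger pad.
Only numpy, scipy, OpenCV 4.12 (cv2) and the standard library are available. Lean on these libraries where they do the work, as an engineer would, in place of code of your own. Each camera call takes 0.05 s, during which the arm holds its last target. There are 200 camera calls.

## Working session

There is one attempt and no reset: what is moved stays moved. The work goes in short steps, Python scripts to look and compute and a shell command to move; the robot and the scene stay as the last step left them, time stands still between calls to the robot, and variables do not carry over. Pictures are saved under pics/ and viewed, at most 16 in all, crops included, and the job is handed in when it is done.

```bash
mkdir -p pics; python3 - <<'E'
from workcell import status, viewer, models
import cv2,numpy as np
s=status.get_state();print({k:np.round(v,3).tolist() for k,v in s.items()})
ims=[]
for c in ("scene","side"):
    im=viewer.read_camera(c);cv2.imwrite(f"pics/{c}0.png",im)
    i=viewer.camera_info(c);print(c,i.keys(),np.round(i["intrinsics"],1).tolist(),np.round(i["view"],3).tolist())
    for t in "base cold_pack specimen_cup logger bell iodine_bottle spray_bottle".split():
        print(t,[(round(d["conf"],2),np.round(np.array(d["centre"])*[512,384],1).tolist()) for d in models.boxes_of(t,c)[:2]])
im=viewer.read_camera("wrist");cv2.imwrite("pics/wrist0.png",im)
i=viewer.camera_info("wrist");print(np.round(i["intrinsics"],1).tolist(),np.round(i["view"],3).tolist())
E
```

```text
{'time_s': 0.0, 'joint_pos': [1.142, 0.261, -0.139, 1.173, -0.0, 1.571], 'qd': [-0.0, -0.001, -0.0, 0.0, -0.001, -0.001], 'effort': [0.001, -40.567, 25.392, 0.019, 0.0, -0.0], 'eef_pos': [0.218, 0.477, 0.23], 'tcp_rot': [-0.668, -3.069, 0.003], 'force': [0.121, 0.143, 0.249], 'wrist_torque': [0.01, 0.043, 0.003], 'finger_force': 0.0, 'opening': 0.086}
scene dict_keys(['intrinsics', 'view']) [[409.6, 0.0, 256.5], [0.0, 409.6, 189.9], [0.0, 0.0, 1.0]] [[0.853, -0.522, -0.005, -0.385], [0.361, 0.584, 0.727, -0.183], [-0.377, -0.622, 0.686, -0.969], [0.0, 0.0, 0.0, 1.0]]
base []
cold_pack [(0.72, [325.3, 301.4])]
specimen_cup [(0.79, [190.2, 121.7])]
logger [(0.78, [215.5, 168.2])]
bell [(0.97, [283.3, 217.2])]
iodine_bottle [(0.63, [222.5, 131.1]), (0.17, [327.0, 238.1])]
spray_bottle [(0.81, [330.1, 237.7])]
side dict_keys(['intrinsics', 'view']) [[369.2, 0.0, 256.5], [0.0, 369.2, 198.4], [0.0, 0.0, 1.0]] [[0.99, -0.141, -0.019, -0.423], [0.093, 0.543, 0.835, -0.082], [-0.107, -0.828, 0.551, -1.097], [0.0, 0.0, 0.0, 1.0]]
base []
cold_pack [(0.61, [265.8, 300.1])]
specimen_cup [(0.76, [239.8, 149.6])]
logger [(0.7, [243.6, 180.3])]
bell [(0.63, [265.6, 222.6])]
iodine_bottle [(0.74, [267.1, 299.0]), (0.46, [264.1, 159.4])]
spray_bottle [(0.69, [298.8, 254.3])]
[[297.3, 0.0, 252.5], [0.0, 297.3, 192.7], [0.0, 0.0, 1.0]] [[0.414, 0.91, 0.0, -0.526], [-0.862, 0.393, -0.32, 0.043], [-0.292, 0.133, 0.947, -0.38], [0.0, 0.0, 0.0, 1.0]]
```

View pics/scene0.png

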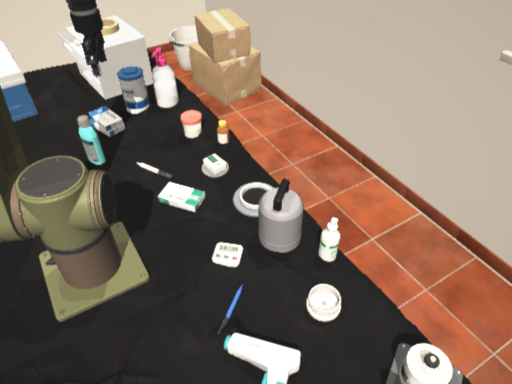

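View pics/side0.png

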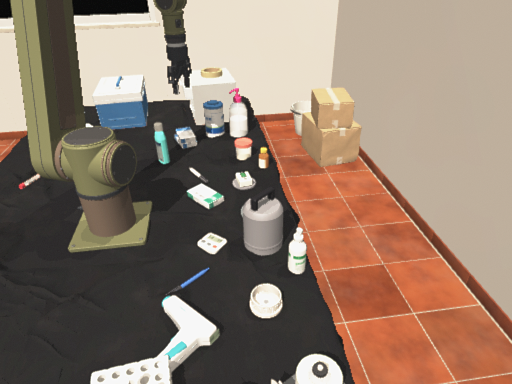

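Both views agree: the cup is at scene (191,123), logger (215,167), the bell (281,217) partly hides the base ring (256,198), and the cold pack is at (324,302). The bottles are at (222,131) and (330,240).

```bash
cat > h.py <<'E'
from workcell import status, viewer, models
import cv2,numpy as np
from scipy.spatial.transform import Rotation as R
def ray(c,uv,i=None):
    i=i or viewer.camera_info(c);K=np.array(i["intrinsics"]);V=np.array(i["view"])
    x=(uv[0]-K[0,2])/K[0,0];y=(uv[1]-K[1,2])/K[1,1]
    if c=="wrist":
        r=np.hypot(x,y);s=np.sin(r)/max(r,1e-9);d=np.array([x*s,-y*s,-np.cos(r)])
    else: d=np.array([x,-y,-1])
    return -V[:3,:3].T@V[:3,3],V[:3,:3].T@d
def at(c,uv,z,i=None):
    o,d=ray(c,uv,i);return o+d*(z-o[2])/d[2]
def proj(p,i):  # wrist fisheye
    K=np.array(i["intrinsics"]);V=np.array(i["view"])
    q=V[:3,:3]@np.asarray(p)+V[:3,3];a=np.array([q[0],-q[1]]);n=np.hypot(*a);t=np.arctan2(n,-q[2])
    return K[:2,2]+K[0,0]*t*a/max(n,1e-9)
def tri(a,b):
    (o,d),(p,e)=ray(*a),ray(*b);M=np.c_[d,-e];t=np.linalg.lstsq(M,p-o,rcond=None)[0]
    return (o+d*t[0]+p+e*t[1])/2,np.linalg.norm(o+d*t[0]-p-e*t[1])
E
python3 - <<'E'
from h import *
P=dict(cold_pack=((325,301.4),(265.8,300.1),.02),cup=((190.5,121.7),(242,149.6),.04),logger=((215.5,168),(243.8,180.3),.02),bell=((282,217),(263.5,222.6),.08),base=((256,198),None,.03),iod=((222.5,131.5),(264,159),.042),spray=((330,238),(298.8,254),.06))
for k,(a,b,z) in P.items():
    print(k,at("scene",a,z).round(3),at("side",b,z).round(3) if b else '',*([x.round(3) for x in tri(("scene",a),("side",b))] if b else []))
E
```

```text
cold_pack [ 0.399 -0.367  0.02 ] [ 0.397 -0.366  0.02 ] [ 0.397 -0.369  0.024] 0.001
cup [0.431 0.38  0.04 ] [0.424 0.363 0.04 ] [0.427 0.375 0.038] 0.01
logger [0.402 0.15  0.02 ] [0.407 0.165 0.02 ] [0.403 0.147 0.027] 0.008
bell [ 0.425 -0.16   0.08 ] [ 0.425 -0.161  0.08 ] [ 0.425 -0.16   0.08 ] 0.001
base [ 0.433 -0.029  0.03 ] 
iod [0.493 0.273 0.042] [0.494 0.267 0.042] [0.496 0.281 0.035] 0.001
spray [ 0.494 -0.259  0.06 ] [ 0.493 -0.273  0.06 ] [ 0.501 -0.252  0.044] 0.007
```

```bash
python3 -c "
import cv2
a=cv2.imread('pics/scene0.png');a=a[100:330,160:360]
cv2.imwrite('pics/sc_crop.png',cv2.resize(a,None,fx=2.6,fy=2.6,interpolation=cv2.INTER_CUBIC))"
```

```text
(no output)
```

View pics/sc_crop.png

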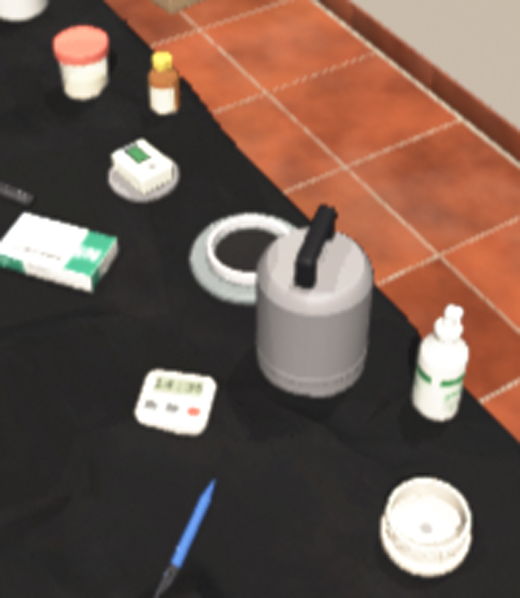

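View pics/wrist0.png

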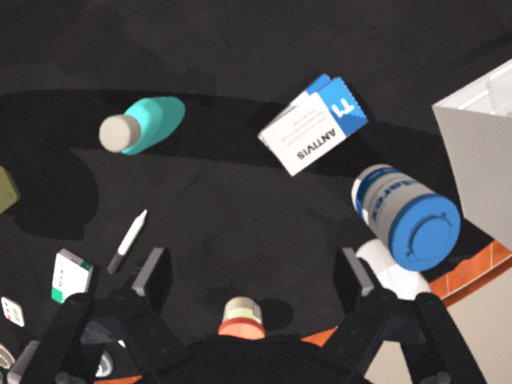

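The wrist picture shows the fingers at the bottom, with the cup lid at about (242,325). In the crop, the bell hides the right part of the ring and the handle runs from about (305,278) to (327,212). I'll square the tool to the world axes and move over the work for a closer look.

```bash
python3 -m crank '[{"offset":[0,0,0],"rotation":[0,0,-0.107],"grip":1},{"offset":[0,0,0],"rotation":[0,0,-0.107],"grip":1},{"offset":[0,0,0],"rotation":[0,0,-0.107],"grip":1},{"offset":[0,0,0],"rotation":[0,0,-0.107],"grip":1},{"offset":[-0.02,-0.025,-0.01],"rotation":[0,0,0],"grip":1},{"offset":[-0.02,-0.025,-0.01],"rotation":[0,0,0],"grip":1},{"offset":[-0.02,-0.025,-0.01],"rotation":[0,0,0],"grip":1},{"offset":[-0.02,-0.025,-0.01],"rotation":[0,0,0],"grip":1},{"offset":[-0.02,-0.025,-0.01],"rotation":[0,0,0],"grip":1},{"offset":[-0.02,-0.025,-0.01],"rotation":[0,0,0],"grip":1},{"offset":[0,-0.025,-0.01],"rotation":[0,0,0],"grip":1},{"offset":[0,-0.025,0],"rotation":[0,0,0],"grip":1},{"offset":[0,-0.025,0],"rotation":[0,0,0],"grip":1},{"offset":[0,-0.025,0],"rotation":[0,0,0],"grip":1},{"offset":[0,-0.025,0],"rotation":[0,0,0],"grip":1},{"offset":[0,0,0],"rotation":[0,0,0],"grip":1},{"offset":[0,0,0],"rotation":[0,0,0],"grip":1}]'
cat > look.py <<'E'
import sys,pickle
from h import *
n=sys.argv[1];i=viewer.camera_info("wrist");im=viewer.read_camera("wrist")
cv2.imwrite(f"pics/{n}.png",im);pickle.dump(i,open(f"pics/{n}.pkl","wb"))
s=status.get_state();print(s["time_s"],np.round(s["eef_pos"],4),np.round(s["tcp_rot"],3),np.round(s["joint_pos"],2))
for t in sys.argv[2:]:
    t,z=t.split(":")
    for d in models.boxes_of(t,"wrist")[:2]:
        p=np.array(d["centre"])*[512,384];print(t,round(d["conf"],2),p.round(1),at("wrist",p,float(z),i).round(4))
E
python3 look.py w1 specimen_cup:.06 logger:.02 iodine_bottle:.04 base:.03 bell:.12
```

```text
time_s: 2.27
eef_pos: [0.3381, 0.2016, 0.3016]
tcp_rot: [0.005, 3.141, 0.001]
force: [0.4, 0.9, -0.6]
opening: 0.0851
finger_force: 0.0
2.3167 [0.3383 0.2024 0.3016] [3.000e-03 3.141e+00 2.000e-03] [ 0.54  0.01 -0.26  1.3   0.    0.54]
specimen_cup 0.6 [359.5 218.9] [0.4279 0.3605 0.06  ]
logger 0.6 [229.1 191.9] [0.3989 0.1674 0.02  ]
base 0.74 [123.2 213.6] [ 0.4322 -0.0062  0.03  ]
bell 0.68 [ 35.9 221.9] [ 0.4113 -0.117   0.12  ]
bell 0.67 [123.2 215. ] [0.3959 0.0389 0.12  ]
```

View pics/w1.png

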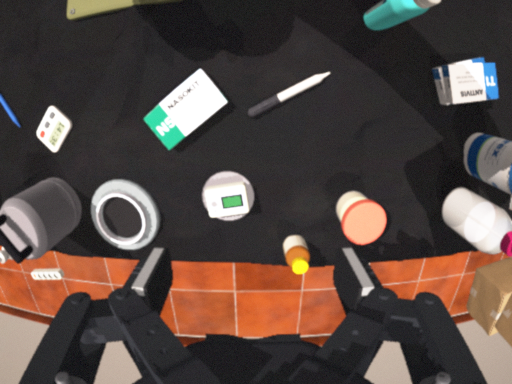

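The view is clear: logger at (229,196) with its module nearly along the image rows, cup lid (363,222), base ring (125,215), bell (40,220). Next I'll look over the base and bell, then the cold pack.

```bash
python3 -m crank '[{"offset":[-0.002,-0.03,0],"rotation":[0,0,0],"grip":1},{"offset":[-0.002,-0.03,0],"rotation":[0,0,0],"grip":1},{"offset":[-0.002,-0.03,0],"rotation":[0,0,0],"grip":1},{"offset":[-0.002,-0.03,0],"rotation":[0,0,0],"grip":1},{"offset":[-0.002,-0.03,0],"rotation":[0,0,0],"grip":1},{"offset":[-0.002,-0.03,0],"rotation":[0,0,0],"grip":1},{"offset":[-0.002,-0.03,0],"rotation":[0,0,0],"grip":1},{"offset":[-0.002,-0.03,0],"rotation":[0,0,0],"grip":1},{"offset":[-0.002,-0.02,0],"rotation":[0,0,0],"grip":1},{"offset":[0,0,0],"rotation":[0,0,0],"grip":1},{"offset":[0,0,0],"rotation":[0,0,0],"grip":1}]' | head -2
python3 look.py w2 base:.032 bell:.12
python3 -m crank '[{"offset":[0,-0.03,0],"rotation":[0,0,0],"grip":1},{"offset":[0,-0.03,0],"rotation":[0,0,0],"grip":1},{"offset":[0,-0.03,0],"rotation":[0,0,0],"grip":1},{"offset":[0,-0.03,0],"rotation":[0,0,0],"grip":1},{"offset":[0,-0.03,0],"rotation":[0,0,0],"grip":1},{"offset":[0,-0.03,0],"rotation":[0,0,0],"grip":1},{"offset":[0,-0.03,0.01],"rotation":[0,0,0],"grip":1},{"offset":[0,-0.03,0.02],"rotation":[0,0,0],"grip":1},{"offset":[0,-0.03,0.03],"rotation":[0,0,0],"grip":1},{"offset":[0,-0.03,0.03],"rotation":[0,0,0],"grip":1},{"offset":[0,-0.01,0.03],"rotation":[0,0,0],"grip":1},{"offset":[0,0,0],"rotation":[0,0,0],"grip":1},{"offset":[0,0,0],"rotation":[0,0,0],"grip":1}]' | head -2
python3 look.py w3 cold_pack:.03
python3 -c "
import cv2,numpy as np
a=cv2.imread('pics/w2.png')[100:330,60:400];b=cv2.imread('pics/w3.png')[100:330,100:420]
cv2.imwrite('pics/w23.png',np.hstack([cv2.resize(x,(400,300)) for x in (a[:,:307],b[:,:307])]))"
```

```text
time_s: 3.48
eef_pos: [0.3561, -0.0579, 0.3012]
3.5333 [ 0.356  -0.0573  0.3012] [-2.000e-03 -3.141e+00 -1.000e-03] [-0.16 -0.05 -0.31  1.31  0.   -0.16]
base 0.64 [277.9 204.5] [ 0.4324 -0.0192  0.032 ]
bell 0.69 [183.7 212.3] [ 0.4088 -0.1395  0.12  ]
time_s: 4.72
eef_pos: [0.3552, -0.3647, 0.1807]
4.7667 [ 0.356  -0.3653  0.1824] [ 1.000e-03 -3.141e+00 -2.000e-03] [-0.8   0.26 -0.27  1.04  0.   -0.8 ]
cold_pack 0.91 [254.9 210. ] [ 0.3918 -0.3606  0.03  ]
```

View pics/w23.png

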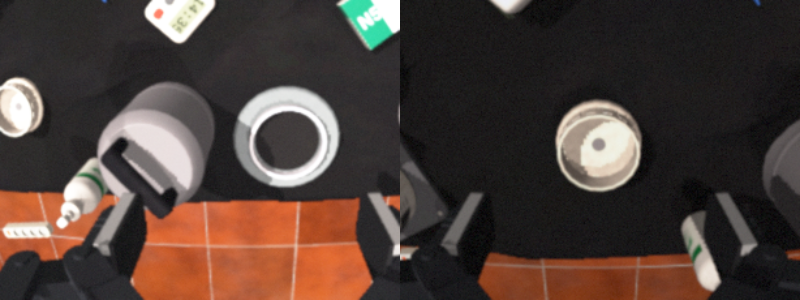

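The bell handle runs from about (120,150) to (165,205) in the left tile. The base is fully visible and the cold pack's collar is clear. I'll fit the circles using the known radii and heights.

```bash
cat > fit.py <<'E'
import pickle
from h import *
from scipy.optimize import minimize
A=np.linspace(0,2*np.pi,180,endpoint=False)
def circfit(n,circles,x0,span=.02):
    """circles: (radius, z, sign) sign +1 = brighter inside"""
    i=pickle.load(open(f"pics/{n}.pkl","rb"));g=cv2.GaussianBlur(cv2.imread(f"pics/{n}.png",0),(3,3),0).astype(np.float32)
    def ring(x,y,r,z):
        uv=np.array([proj((x+r*np.cos(a),y+r*np.sin(a),z),i) for a in A[::3]],np.float32)
        return cv2.remap(g,uv[:,0].reshape(-1,1),uv[:,1].reshape(-1,1),cv2.INTER_LINEAR,borderMode=cv2.BORDER_REPLICATE).ravel()
    def f(x,y): return sum(np.clip(s*(ring(x,y,r-.002,z)-ring(x,y,r+.002,z)),-20,60).mean() for r,z,s in circles)
    c=np.array(x0[:2],float)
    for st in (span/5,span/20,.0004):
        c=max(((f(c[0]+a*st,c[1]+b*st),c[0]+a*st,c[1]+b*st) for a in range(-5,6) for b in range(-5,6)))
        s,c=c[0],np.array(c[1:])
    return c.round(4),round(float(s),1)
E
python3 - <<'E'
from fit import *
print("base plate",circfit("w2",[(.064,.02,1)],(.432,-.02)))
print("base ring",circfit("w2",[(.045,.032,1),(.041,.032,-1)],(.432,-.02)))
print("base both",circfit("w2",[(.064,.02,1),(.041,.032,-1),(.045,.032,1)],(.432,-.02)))
print("pack disc",circfit("w3",[(.037,.014,1)],(.392,-.362)))
print("pack collar",circfit("w3",[(.0335,.036,1)],(.392,-.362)))
print("pack both",circfit("w3",[(.0335,.036,1),(.037,.007,1)],(.392,-.362)))
i=pickle.load(open("pics/w3.pkl","rb"));V=np.array(i["view"]);print("cam",-V[:3,:3].T@V[:3,3])
E
```

```text
base plate (array([ 0.4414, -0.0144]), 60.0)
base ring (array([ 0.4406, -0.015 ]), 95.1)
base both (array([ 0.4406, -0.015 ]), 155.0)
pack disc (array([ 0.4084, -0.3638]), 56.3)
pack collar (array([ 0.398 , -0.3644]), 56.2)
pack both (array([ 0.3974, -0.364 ]), 100.0)
cam [ 0.2742929  -0.36446549  0.32349558]
```

```bash
python3 -m crank '[{"offset":[-0.0137,0,0.01],"rotation":[0,0,0],"grip":1},{"offset":[-0.0137,0.001,0.02],"rotation":[0,0,0],"grip":1},{"offset":[-0.0137,0,0.025],"rotation":[0,0,0],"grip":1},{"offset":[0,0,0.025],"rotation":[0,0,0],"grip":1},{"offset":[0,0,0.025],"rotation":[0,0,0],"grip":1},{"offset":[0,0,0.025],"rotation":[0,0,0],"grip":1},{"offset":[0,0,0.02],"rotation":[0,0,0],"grip":1},{"offset":[0,0,0.01],"rotation":[0,0,0],"grip":1},{"offset":[0,0,0.01],"rotation":[0,0,0],"grip":1},{"offset":[0,0,0],"rotation":[0,0,0],"grip":1},{"offset":[0,0,0],"rotation":[0,0,0],"grip":1}]' 
python3 -m crank '[{"offset":[0,0,0],"rotation":[0,0,0],"grip":-1},{"offset":[0,0,0],"rotation":[0,0,0],"grip":-1},{"offset":[0,0,0],"rotation":[0,0,0],"grip":-1},{"offset":[0,0,0],"rotation":[0,0,0],"grip":-1},{"offset":[0,0,0],"rotation":[0,0,0],"grip":-1},{"offset":[0,0,0],"rotation":[0,0,0],"grip":-1},{"offset":[0,0,0],"rotation":[0,0,0],"grip":-1},{"offset":[0,0,0],"rotation":[0,0,0],"grip":-1}]'
```

```text
time_s: 5.73
eef_pos: [0.3976, -0.3658, 0.0131]
tcp_rot: [0.0, 3.141, -0.001]
force: [-0.4, -0.4, -0.4]
opening: 0.0851
finger_force: 0.0
time_s: 6.4
eef_pos: [0.3979, -0.3664, 0.0145]
tcp_rot: [0.001, 3.139, -0.003]
force: [-0.6, 1.3, 6.4]
opening: 0.0646
finger_force: 65.7
```

```bash
python3 -m crank '[{"offset":[0,0,-0.01],"rotation":[0,0,0],"grip":-1},{"offset":[0,0,-0.02],"rotation":[0,0,0],"grip":-1},{"offset":[0,0,-0.03],"rotation":[0,0,0],"grip":-1},{"offset":[0,0,-0.03],"rotation":[0,0,0],"grip":-1},{"offset":[0,0,-0.03],"rotation":[0,0,0],"grip":-1},{"offset":[0,0,-0.03],"rotation":[0,0,0],"grip":-1},{"offset":[0,0,-0.03],"rotation":[0,0,0],"grip":-1},{"offset":[0,0,-0.03],"rotation":[0,0,0],"grip":-1},{"offset":[0,0,-0.03],"rotation":[0,0,0],"grip":-1},{"offset":[0,0.01,-0.01],"rotation":[0,0,0],"grip":-1}]' | tail -3
python3 -m crank '[{"offset":[-0.003,0.02,0],"rotation":[0,0,0],"grip":-1},{"offset":[-0.004,0.03,0],"rotation":[0,0,0],"grip":-1},{"offset":[-0.004,0.03,0],"rotation":[0,0,0],"grip":-1},{"offset":[-0.004,0.03,0],"rotation":[0,0,0],"grip":-1},{"offset":[-0.004,0.03,0],"rotation":[0,0,0],"grip":-1},{"offset":[-0.004,0.03,0],"rotation":[0,0,0],"grip":-1},{"offset":[-0.004,0.03,0],"rotation":[0,0,0],"grip":-1},{"offset":[-0.004,0.03,0],"rotation":[0,0,0],"grip":-1},{"offset":[-0.004,0.03,0],"rotation":[0,0,0],"grip":-1},{"offset":[-0.004,0.03,0],"rotation":[0,0,0],"grip":-1},{"offset":[-0.004,0.03,0],"rotation":[0,0,0],"grip":-1},{"offset":[0,0.02,0],"rotation":[0,0,0],"grip":-1},{"offset":[0,0,0],"rotation":[0,0,0],"grip":-1},{"offset":[0,0,0],"rotation":[0,0,0],"grip":-1},{"offset":[0,0,0],"rotation":[0,0,0],"grip":-1}]'
python3 look.py w4
```

```text
force: [1.3, -0.6, -1.6]
opening: 0.0644
finger_force: 67.2
time_s: 8.48
eef_pos: [0.4393, -0.0157, 0.2621]
tcp_rot: [-0.001, -3.141, 0.001]
force: [-0.2, -1.1, -1.7]
opening: 0.0639
finger_force: 67.2
8.5333 [ 0.4394 -0.0161  0.2622] [-2.000e-03 -3.141e+00  1.000e-03] [-0.04  0.1  -0.26  1.21 -0.   -0.03]
```

View pics/w4.png

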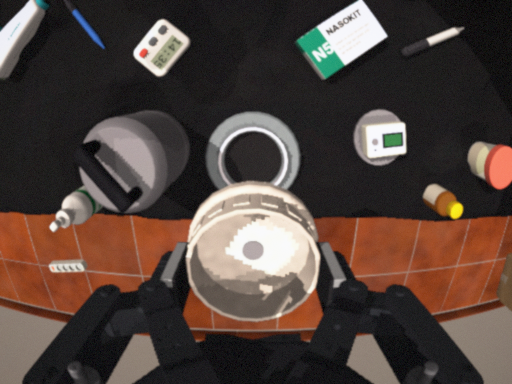

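The pack is held, seen at (254,250), with the base beyond it at (253,160). The bell handle runs from (88,150) to (130,203), and the logger module spans (363–407, 122–160). I'll fit these.

```bash
python3 - <<'E'
from fit import *
print("pack held",circfit("w4",[(.0335,.2835,1)],(.4394,-.016)),circfit("w4",[(.031,.2835,-1)],(.4394,-.016)))
print("pack held disc",circfit("w4",[(.037,.2475,1)],(.4394,-.016)))
print("base",circfit("w4",[(.064,.02,1)],(.44,-.015)),circfit("w4",[(.041,.032,-1),(.045,.032,1)],(.44,-.015)))
i=pickle.load(open("pics/w4.pkl","rb"))
a,b=at("wrist",(88,150),.164,i),at("wrist",(130,203),.164,i);print("handle",a,b,(a+b)/2,np.degrees(np.arctan2(*(b-a)[1::-1])))
print("logger",circfit("w4",[(.0405,.012,1)],(.40,.165)))
print("cup",circfit("w4",[(.033,.075,1)],(.43,.365)),circfit("w1",[(.033,.075,1)],(.43,.365)), "logger w1",circfit("w1",[(.0405,.012,1)],(.40,.165)))
# logger module corners by eye
for p in ((363,124),(404,121),(408,156),(367,160)): print(at("wrist",p,.038,i).round(4))
E
```

```text
pack held (array([ 0.4394, -0.0146]), 52.4) (array([ 0.439 , -0.0136]), 25.5)
pack held disc (array([ 0.4434, -0.015 ]), 45.8)
base (array([ 0.441 , -0.0146]), 42.6) (array([ 0.4406, -0.015 ]), 99.0)
handle [ 0.39827217 -0.16491226  0.164     ] [ 0.44930908 -0.12730746  0.164     ] [ 0.42379063 -0.14610986  0.164     ] 36.383374576010944
logger (array([0.408, 0.166]), 56.9)
cup (array([0.428, 0.362]), 38.6) (array([0.429 , 0.3636]), 56.2) logger w1 (array([0.411, 0.164]), 60.0)
[0.3884 0.1269 0.038 ]
[0.3803 0.1876 0.038 ]
[0.428  0.1995 0.038 ]
[0.4358 0.1366 0.038 ]
```

```bash
python3 -m crank '[{"offset":[-0.0014,0,0.01],"rotation":[0,0,0],"grip":-1},{"offset":[0,0,0.025],"rotation":[0,0,0],"grip":-1},{"offset":[0,0,0.03],"rotation":[0,0,0],"grip":-1},{"offset":[0,0,0.03],"rotation":[0,0,0],"grip":-1},{"offset":[0,0,0.03],"rotation":[0,0,0],"grip":-1},{"offset":[0,0,0.03],"rotation":[0,0,0],"grip":-1},{"offset":[0,0,0.025],"rotation":[0,0,0],"grip":-1},{"offset":[0,0,0.015],"rotation":[0,0,0],"grip":-1},{"offset":[0,0,0.01],"rotation":[0,0,0],"grip":-1},{"offset":[0,0,0.005],"rotation":[0,0,0],"grip":-1},{"offset":[0,0,0.005],"rotation":[0,0,0],"grip":-1},{"offset":[0,0,0.004],"rotation":[0,0,0],"grip":-1},{"offset":[0,0,0.004],"rotation":[0,0,0],"grip":-1},{"offset":[0,0,0],"rotation":[0,0,0],"grip":-1},{"offset":[0,0,0],"rotation":[0,0,0],"grip":-1}]'
```

```text
time_s: 9.78
eef_pos: [0.4416, -0.0157, 0.0396]
tcp_rot: [0.001, 3.141, -0.0]
force: [-0.1, -0.0, -1.5]
opening: 0.0642
finger_force: 67.2
```

```bash
python3 -m crank '[{"offset":[0,0,0.002],"rotation":[0,0,0],"grip":-1},{"offset":[0,0,0.002],"rotation":[0,0,0],"grip":-1},{"offset":[0,0,0.002],"rotation":[0,0,0],"grip":-1},{"offset":[0,0,0],"rotation":[0,0,0],"grip":-1},{"offset":[0,0,0],"rotation":[0,0,0],"grip":-1}]'
```

```text
time_s: 10.2
eef_pos: [0.4418, -0.0156, 0.0345]
tcp_rot: [0.001, 3.14, -0.0]
force: [-2.3, 1.4, 8.7]
opening: 0.0644
finger_force: 68.3
```

```bash
python3 -m crank '[{"offset":[0,0,0],"rotation":[0,0,0],"grip":0.8},{"offset":[0,0,0],"rotation":[0,0,0],"grip":0.8},{"offset":[0,0,0],"rotation":[0,0,0],"grip":0.8},{"offset":[0,0,0],"rotation":[0,0,0],"grip":0.8},{"offset":[0,0,-0.005],"rotation":[0,0,0],"grip":0.8},{"offset":[0,0,-0.015],"rotation":[0,0,0],"grip":0.8},{"offset":[0,0,-0.03],"rotation":[0,0,0],"grip":0.8},{"offset":[0,0,-0.03],"rotation":[0,0,0],"grip":0.8},{"offset":[0,0,-0.03],"rotation":[0,0,0],"grip":1},{"offset":[0.02,0,-0.03],"rotation":[0,0,0],"grip":1},{"offset":[0.02,0,-0.03],"rotation":[0,0,0],"grip":1},{"offset":[0.02,0,-0.03],"rotation":[0,0,0],"grip":1},{"offset":[0,0,0],"rotation":[0,0,0],"grip":1},{"offset":[0,0,0],"rotation":[0,0,0],"grip":1}]' | tail -2
python3 look.py w5
python3 -m crank '[{"offset":[0,0.02,0],"rotation":[0,0,0],"grip":1},{"offset":[0,0.035,0],"rotation":[0,0,0],"grip":1},{"offset":[0,0.035,0],"rotation":[0,0,0],"grip":1},{"offset":[0,0.035,0],"rotation":[0,0,0],"grip":1},{"offset":[0,0.035,0],"rotation":[0,0,0],"grip":1},{"offset":[0,0.035,0],"rotation":[0,0,0],"grip":1},{"offset":[0,0.035,0],"rotation":[0,0,0],"grip":1},{"offset":[0,0.035,0],"rotation":[0,0,0],"grip":1},{"offset":[0,0.035,0],"rotation":[0,0,0],"grip":1},{"offset":[0,0.035,0],"rotation":[0,0,0],"grip":1},{"offset":[0,0.03,0],"rotation":[0,0,0],"grip":1},{"offset":[0,0.013,0],"rotation":[0,0,0],"grip":1},{"offset":[0,0,0],"rotation":[0,0,0],"grip":1},{"offset":[0,0,0],"rotation":[0,0,0],"grip":1}]' | tail -2
python3 look.py w6
python3 - <<'E'
from fit import *
print("pack",circfit("w5",[(.0335,.056,1),(.037,.034,1)],(.441,-.015)),circfit("w5",[(.031,.056,-1)],(.441,-.015)),"base",circfit("w5",[(.064,.02,1)],(.441,-.015)))
print("cup",circfit("w6",[(.033,.075,1)],(.4285,.363)))
a=cv2.imread('pics/w5.png')[90:390,100:500];b=cv2.imread('pics/w6.png')[84:384,60:460]
cv2.imwrite('pics/w56.png',np.hstack([cv2.resize(x,(400,300)) for x in (a,b)]))
E
```

```text
opening: 0.0855
finger_force: 0.0
11.4167 [ 0.3819 -0.0156  0.2339] [ 1.000e-03  3.139e+00 -0.000e+00] [-0.04  0.01 -0.43  1.13 -0.   -0.04]
opening: 0.0852
finger_force: 0.0
12.6333 [0.3813 0.3613 0.232 ] [-1.00e-03 -3.14e+00  4.00e-03] [ 0.76  0.26 -0.13  1.18 -0.    0.76]
pack (array([ 0.442 , -0.0146]), 78.3) (array([ 0.4416, -0.015 ]), 19.2) base (array([ 0.4398, -0.0146]), 59.6)
cup (array([0.4295, 0.3636]), 58.5)
```

View pics/w56.png

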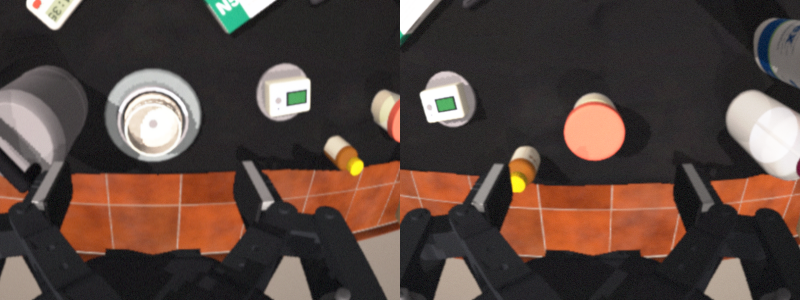

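The pack is seated inside the ring (centre of the left tile). The cup lid is centred at about (594,131) in the right tile, with the iodine bottle clear of the fingers. Now the cup.

```bash
python3 -m crank '[{"offset":[-0.016,0.001,0],"rotation":[0,0,0],"grip":1},{"offset":[-0.016,0.001,0.005],"rotation":[0,0,0],"grip":1},{"offset":[-0.016,0,0.02],"rotation":[0,0,0],"grip":1},{"offset":[0,0,0.03],"rotation":[0,0,0],"grip":1},{"offset":[0,0,0.03],"rotation":[0,0,0],"grip":1},{"offset":[0,0,0.03],"rotation":[0,0,0],"grip":1},{"offset":[0,0,0.025],"rotation":[0,0,0],"grip":1},{"offset":[0,0,0.02],"rotation":[0,0,0],"grip":1},{"offset":[0,0,0.02],"rotation":[0,0,0],"grip":1},{"offset":[0,0,0.012],"rotation":[0,0,0],"grip":1},{"offset":[0,0,0],"rotation":[0,0,0],"grip":1},{"offset":[0,0,0],"rotation":[0,0,0],"grip":1}]' 
python3 -m crank '[{"offset":[0,0,0],"rotation":[0,0,0],"grip":0.6},{"offset":[0,0,0],"rotation":[0,0,0],"grip":0.6},{"offset":[0,0,0],"rotation":[0,0,0],"grip":-1},{"offset":[0,0,0],"rotation":[0,0,0],"grip":-1},{"offset":[0,0,0],"rotation":[0,0,0],"grip":-1},{"offset":[0,0,0],"rotation":[0,0,0],"grip":-1},{"offset":[0,0,0],"rotation":[0,0,0],"grip":-1},{"offset":[0,0,0],"rotation":[0,0,0],"grip":-1}]'
```

```text
time_s: 13.63
eef_pos: [0.4298, 0.3627, 0.0407]
tcp_rot: [-0.004, -3.14, 0.003]
force: [0.3, -0.2, -0.1]
opening: 0.0849
finger_force: 0.0
time_s: 14.3
eef_pos: [0.4309, 0.3647, 0.0433]
tcp_rot: [0.002, 3.139, 0.002]
force: [-0.5, -2.0, 5.2]
opening: 0.0635
finger_force: 65.2
```

```bash
python3 -m crank '[{"offset":[0,0,-0.005],"rotation":[0,0,0],"grip":-1},{"offset":[0,0,-0.015],"rotation":[0,0,0],"grip":-1},{"offset":[0,0,-0.03],"rotation":[0,0,0],"grip":-1},{"offset":[0,0,-0.03],"rotation":[0,0,0],"grip":-1},{"offset":[0,0,-0.03],"rotation":[0,0,0],"grip":-1},{"offset":[0,0,-0.03],"rotation":[0,0,0],"grip":-1},{"offset":[0,0,-0.03],"rotation":[0,0,0],"grip":-1},{"offset":[0,0,-0.02],"rotation":[0,0,0],"grip":-1},{"offset":[0,-0.01,0],"rotation":[0,0,0],"grip":-1}]' | tail -2
python3 -m crank '[{"offset":[-0.001,-0.02,0],"rotation":[0,0,0],"grip":-1},{"offset":[-0.001,-0.03,0],"rotation":[0,0,0],"grip":-1},{"offset":[-0.001,-0.03,0],"rotation":[0,0,0],"grip":-1},{"offset":[-0.001,-0.03,0],"rotation":[0,0,0],"grip":-1},{"offset":[-0.001,-0.03,0],"rotation":[0,0,0],"grip":-1},{"offset":[-0.001,-0.03,0],"rotation":[0,0,0],"grip":-1},{"offset":[-0.001,-0.03,0],"rotation":[0,0,0],"grip":-1},{"offset":[-0.001,-0.03,0],"rotation":[0,0,0],"grip":-1},{"offset":[-0.001,-0.03,0],"rotation":[0,0,0],"grip":-1},{"offset":[-0.001,-0.03,0],"rotation":[0,0,0],"grip":-1},{"offset":[-0.001,-0.03,0],"rotation":[0,0,0],"grip":-1},{"offset":[0,-0.03,0],"rotation":[0,0,0],"grip":-1},{"offset":[0,-0.019,0],"rotation":[0,0,0],"grip":-1},{"offset":[0,0,0],"rotation":[0,0,0],"grip":-1},{"offset":[0,0,0],"rotation":[0,0,0],"grip":-1},{"offset":[0,0,0],"rotation":[0,0,0],"grip":-1}]'
python3 look.py w7
python3 - <<'E'
from fit import *
z=status.get_state()["eef_pos"][2]-.043
print("lid",circfit("w7",[(.033,z+.075,1)],(.4418,-.015)),z)
print("foot?",circfit("w7",[(.0275,z,1)],(.4418,-.015)))
E
```

```text
opening: 0.0637
finger_force: 65.9
time_s: 16.38
eef_pos: [0.4399, -0.0144, 0.2312]
tcp_rot: [-0.002, -3.141, -0.001]
force: [-0.1, 0.5, 0.1]
opening: 0.0636
finger_force: 66.0
16.4333 [ 0.4401 -0.014   0.2312] [-0.000e+00 -3.141e+00 -1.000e-03] [-0.03  0.12 -0.32  1.13  0.   -0.03]
lid (array([ 0.4372, -0.0134]), 36.7) 0.18821382163414635
foot? (array([ 0.4422, -0.016 ]), 23.6)
```

View pics/w7.png

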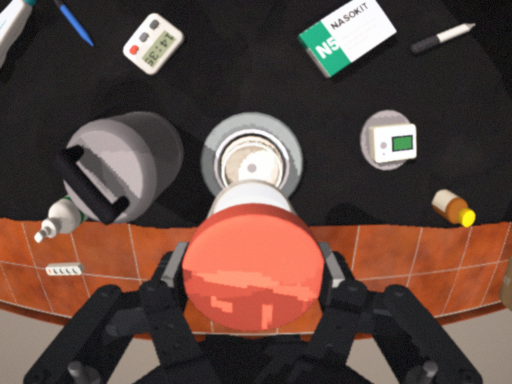

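The cup is held upright at (254,265), with the collar beyond it at (252,165). I'll nudge 2 mm in x and lower it.

```bash
python3 -m crank '[{"offset":[-0.002,-0.001,0.01],"rotation":[0,0,0],"grip":-1},{"offset":[0,0,0.025],"rotation":[0,0,0],"grip":-1},{"offset":[0,0,0.03],"rotation":[0,0,0],"grip":-1},{"offset":[0,0,0.03],"rotation":[0,0,0],"grip":-1},{"offset":[0,0,0.015],"rotation":[0,0,0],"grip":-1},{"offset":[0,0,0.01],"rotation":[0,0,0],"grip":-1},{"offset":[0,0,0.004],"rotation":[0,0,0],"grip":-1},{"offset":[0,0,0.003],"rotation":[0,0,0],"grip":-1},{"offset":[0,0,0.003],"rotation":[0,0,0],"grip":-1},{"offset":[0,0,0.003],"rotation":[0,0,0],"grip":-1},{"offset":[0,0,0],"rotation":[0,0,0],"grip":-1},{"offset":[0,0,0],"rotation":[0,0,0],"grip":-1}]'
```

```text
time_s: 17.43
eef_pos: [0.4427, -0.0156, 0.0988]
tcp_rot: [0.001, 3.141, 0.0]
force: [0.5, 1.0, -0.6]
opening: 0.0632
finger_force: 66.0
```

```bash
python3 -m crank '[{"offset":[0,0,0.002],"rotation":[0,0,0],"grip":-1},{"offset":[0,0,0.002],"rotation":[0,0,0],"grip":-1},{"offset":[0,0,0.002],"rotation":[0,0,0],"grip":-1},{"offset":[0,0,0.002],"rotation":[0,0,0],"grip":-1},{"offset":[0,0,0.002],"rotation":[0,0,0],"grip":-1},{"offset":[0,0,0],"rotation":[0,0,0],"grip":-1}]'
python3 -m crank '[{"offset":[0,0,0.002],"rotation":[0,0,0],"grip":-1},{"offset":[0,0,0.002],"rotation":[0,0,0],"grip":-1},{"offset":[0,0,0.002],"rotation":[0,0,0],"grip":-1},{"offset":[0,0,0.002],"rotation":[0,0,0],"grip":-1},{"offset":[0,0,0],"rotation":[0,0,0],"grip":-1},{"offset":[0,0,0],"rotation":[0,0,0],"grip":-1}]'
```

```text
time_s: 17.93
eef_pos: [0.442, -0.0157, 0.0879]
tcp_rot: [-0.001, -3.141, -0.0]
force: [0.0, -0.6, 0.3]
opening: 0.0636
finger_force: 66.0
time_s: 18.43
eef_pos: [0.4422, -0.0156, 0.0802]
tcp_rot: [-0.001, -3.141, -0.0]
force: [-0.9, 0.1, -0.2]
opening: 0.0636
finger_force: 66.0
```

Free all the way, foot now inside the collar. A few more mm to contact.

```bash
python3 -m crank '[{"offset":[0,0,0.001],"rotation":[0,0,0],"grip":-1},{"offset":[0,0,0.001],"rotation":[0,0,0],"grip":-1},{"offset":[0,0,0.001],"rotation":[0,0,0],"grip":-1},{"offset":[0,0,0.001],"rotation":[0,0,0],"grip":-1},{"offset":[0,0,0],"rotation":[0,0,0],"grip":-1}]'
```

```text
time_s: 18.85
eef_pos: [0.4428, -0.0157, 0.0773]
tcp_rot: [0.001, 3.141, -0.0]
force: [-2.9, -0.5, 8.1]
opening: 0.0637
finger_force: 66.6
```

```bash
python3 -m crank '[{"offset":[0,0,0],"rotation":[0,0,0],"grip":0.6},{"offset":[0,0,0],"rotation":[0,0,0],"grip":0.8},{"offset":[0,0,0],"rotation":[0,0,0],"grip":0.8},{"offset":[0,0,0],"rotation":[0,0,0],"grip":0.8},{"offset":[0,0,-0.005],"rotation":[0,0,0],"grip":0.8},{"offset":[0,0,-0.01],"rotation":[0,0,0],"grip":0.8},{"offset":[0,0,-0.025],"rotation":[0,0,0],"grip":0.8},{"offset":[0,0,-0.03],"rotation":[0,0,0],"grip":0.8},{"offset":[0,0,-0.03],"rotation":[0,0,0],"grip":1},{"offset":[0,0,-0.03],"rotation":[0,0,0],"grip":1},{"offset":[0,0,-0.03],"rotation":[0,0,0],"grip":1},{"offset":[0.01,0,-0.01],"rotation":[0,0,0],"grip":1},{"offset":[0.024,0.03,0],"rotation":[0,0,0],"grip":1},{"offset":[0,0.035,0],"rotation":[0,0,0],"grip":1},{"offset":[0,0.035,0],"rotation":[0,0,0],"grip":1},{"offset":[0,0.035,0],"rotation":[0,0,0],"grip":1},{"offset":[0,0.035,0],"rotation":[0,0,0],"grip":1},{"offset":[0,0.035,0],"rotation":[0,0,0],"grip":1},{"offset":[0,0.026,0],"rotation":[0,0,0],"grip":1}]'
python3 -m crank '[{"offset":[0,0,0],"rotation":[0,0,0.1203],"grip":1},{"offset":[0,0,0],"rotation":[0,0,0.1203],"grip":1},{"offset":[0,0,0],"rotation":[0,0,0.1203],"grip":1},{"offset":[0,0,0],"rotation":[0,0,0.1203],"grip":1},{"offset":[0,0,0],"rotation":[0,0,0.1203],"grip":1},{"offset":[0,0,0],"rotation":[0,0,0.1203],"grip":1},{"offset":[0,0,0],"rotation":[0,0,0.1203],"grip":1},{"offset":[0,0,0],"rotation":[0,0,0.1203],"grip":1},{"offset":[0,0,0],"rotation":[0,0,0.1203],"grip":1},{"offset":[0,0,0],"rotation":[0,0,0.1203],"grip":1},{"offset":[0,0,0],"rotation":[0,0,0.1203],"grip":1},{"offset":[0,0,0],"rotation":[0,0,0.1203],"grip":1},{"offset":[0,0,0],"rotation":[0,0,0],"grip":1},{"offset":[0,0,0],"rotation":[0,0,0],"grip":1}]'
python3 look.py w8 logger:.03
python3 - <<'E'
from fit import *
print("logger",circfit("w8",[(.0405,.012,1)],(.41,.165)))
print("cup lid",circfit("w8",[(.033,.109,1)],(.441,-.015)))
E
```

```text
time_s: 20.43
eef_pos: [0.4076, 0.2176, 0.2461]
tcp_rot: [0.001, -3.141, -0.001]
force: [0.4, -0.6, -0.4]
opening: 0.0856
finger_force: 0.0
time_s: 21.6
eef_pos: [0.408, 0.2151, 0.246]
tcp_rot: [-2.073, -2.36, 0.001]
force: [-0.3, 0.4, -0.3]
opening: 0.0857
finger_force: 0.0
21.65 [0.4081 0.2152 0.2461] [-2.073e+00 -2.360e+00  1.000e-03] [ 0.49  0.15 -0.25  1.18  0.    1.93]
logger 0.83 [247.3 196.2] [0.4082 0.172  0.03  ]
logger (array([0.408 , 0.1616]), 58.7)
cup lid (array([ 0.4406, -0.0134]), 14.3)
```

View pics/w8.png

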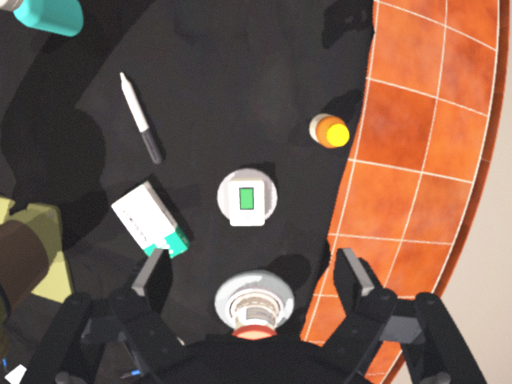

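The logger is at (247,198), square to the fingers, and the box on its left is clear of a half-open gripper. Descend and grip.

```bash
python3 -m crank '[{"offset":[-0.0172,-0.0022,0],"rotation":[0,0,0],"grip":0.5},{"offset":[-0.0172,-0.0022,0.01],"rotation":[0,0,0],"grip":0.5},{"offset":[-0.0172,-0.0022,0.025],"rotation":[0,0,0],"grip":0.5},{"offset":[0,0,0.03],"rotation":[0,0,0],"grip":0.5},{"offset":[0,0,0.03],"rotation":[0,0,0],"grip":0.5},{"offset":[0,0,0.03],"rotation":[0,0,0],"grip":0.5},{"offset":[0,0,0.03],"rotation":[0,0,0],"grip":0.5},{"offset":[0,0,0.03],"rotation":[0,0,0],"grip":0.5},{"offset":[0,0,0.025],"rotation":[0,0,0],"grip":0.5},{"offset":[0,0,0.015],"rotation":[0,0,0],"grip":0.5},{"offset":[0,0,0.004],"rotation":[0,0,0],"grip":0.5},{"offset":[0,0,0],"rotation":[0,0,0],"grip":0.5},{"offset":[0,0,0],"rotation":[0,0,0],"grip":0.5}]' 
python3 -m crank '[{"offset":[0,0,0],"rotation":[0,0,0],"grip":0.2},{"offset":[0,0,0],"rotation":[0,0,0],"grip":-1},{"offset":[0,0,0],"rotation":[0,0,0],"grip":-1},{"offset":[0,0,0],"rotation":[0,0,0],"grip":-1},{"offset":[0,0,0],"rotation":[0,0,0],"grip":-1},{"offset":[0,0,0],"rotation":[0,0,0],"grip":-1},{"offset":[0,0,0],"rotation":[0,0,0],"grip":-1},{"offset":[0,0,0],"rotation":[0,0,0],"grip":-1}]'
```

```text
time_s: 22.78
eef_pos: [0.409, 0.1635, 0.0179]
tcp_rot: [2.076, 2.358, 0.001]
force: [0.6, 0.6, -0.7]
opening: 0.0641
finger_force: 0.0
time_s: 23.45
eef_pos: [0.4099, 0.1639, 0.0189]
tcp_rot: [2.075, 2.356, 0.005]
force: [0.2, -0.1, 6.4]
opening: 0.0428
finger_force: 61.0
```

```bash
python3 -m crank '[{"offset":[0,0,-0.005],"rotation":[0,0,0],"grip":-1},{"offset":[0,0,-0.015],"rotation":[0,0,0],"grip":-1},{"offset":[0,0,-0.03],"rotation":[0,0,0],"grip":-1},{"offset":[0,0,-0.03],"rotation":[0,0,0],"grip":-1},{"offset":[0,0,-0.03],"rotation":[0,0,0],"grip":-1},{"offset":[0,0,-0.03],"rotation":[0,0,0],"grip":-1},{"offset":[0,0,-0.03],"rotation":[0,0,0],"grip":-1},{"offset":[0,0,-0.03],"rotation":[0,0,0],"grip":-1},{"offset":[0,0,-0.01],"rotation":[0,0,0],"grip":-1},{"offset":[-0.0155,0.0044,0],"rotation":[0,0,0],"grip":-1},{"offset":[-0.0155,0.0044,0],"rotation":[0,0,0],"grip":-1},{"offset":[-0.0155,0.0044,0],"rotation":[0,0,0],"grip":-1},{"offset":[-0.0155,0.0044,0],"rotation":[0,0,0],"grip":-1},{"offset":[-0.0155,0.0044,0],"rotation":[0,0,0],"grip":-1},{"offset":[0,0,0],"rotation":[0,0,0],"grip":-1},{"offset":[0,0,0],"rotation":[0,0,0],"grip":-1},{"offset":[0,0,0],"rotation":[0,0,0],"grip":-1}]'
python3 look.py w9 logger:.2 specimen_cup:.109
```

```text
time_s: 24.87
eef_pos: [0.4398, 0.0896, 0.2277]
tcp_rot: [-2.077, -2.357, -0.001]
force: [-0.3, 0.3, -0.4]
opening: 0.0427
finger_force: 61.3
24.9167 [0.4397 0.0897 0.2276] [-2.076 -2.358 -0.   ] [ 0.2   0.13 -0.31  1.13  0.    1.64]
logger 0.8 [251.9 237. ] [0.4412 0.0853 0.2   ]
```

View pics/w9.png

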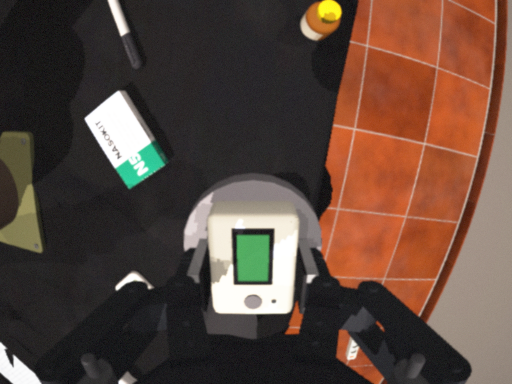

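The logger is held level at (252,245), but it hides the cup from here. I'll fit the logger's offset in the grip, and check the lid with the scene and side cameras.

```bash
python3 - <<'E'
from fit import *
i=pickle.load(open("pics/w9.pkl","rb"))
print("cap",circfit("w9",[(.0405,.2207,1)],(.44,.09)),circfit("w9",[(.0405,.2087,1)],(.44,.09)))
c=[at("wrist",p,.2467,i)[:2] for p in ((210,205),(298,208),(294,311),(214,311))];print(np.round(c,4),np.mean(c,0))
for n in ("scene","side"):
    im=viewer.read_camera(n);cv2.imwrite(f"pics/{n}1.png",im)
    hsv=cv2.cvtColor(im,cv2.COLOR_BGR2HSV);m=((hsv[...,0]<8)|(hsv[...,0]>174))&(hsv[...,1]>90)&(hsv[...,2]>150)
    k,l,st,ce=cv2.connectedComponentsWithStats(m.astype(np.uint8))
    for s,q in zip(st[1:],ce[1:]):
        if s[4]>40: print(n,s,q.round(1),at(n,q,.104).round(4))
    V=viewer.camera_info(n)
    for p in ((.4408,-.015,.101),): 
        K=V["intrinsics"];v=np.array(V["view"]);q=v[:3,:3]@p+v[:3,3];print("pred",K[0][0]*q[0]/-q[2]+K[0][2],K[1][1]*-q[1]/-q[2]+K[1][2])
E
```

```text
cap (array([0.441 , 0.0904]), 32.1) (array([0.4406, 0.0866]), 32.9)
[[0.4175 0.1225]
 [0.4569 0.1261]
 [0.4667 0.0662]
 [0.4236 0.0608]] [0.44119048 0.09386809]
scene [243 164  27  21 131] [255.  177.3] [ 0.431  -0.0275  0.104 ]
pred 255.79274389941227 174.06948852121994
side [250 179  23  16  76] [258.6 187. ] [ 0.4324 -0.0222  0.104 ]
pred 261.0844548969353 186.35362048853816
```

```bash
python3 -m crank '[{"offset":[-0.015,-0.0018,0],"rotation":[0,0,0],"grip":-1},{"offset":[-0.025,-0.003,0],"rotation":[0,0,0],"grip":-1},{"offset":[-0.025,-0.003,0],"rotation":[0,0,0],"grip":-1},{"offset":[-0.025,-0.003,0],"rotation":[0,0,0],"grip":-1},{"offset":[-0.0143,-0.0019,0.01],"rotation":[0,0,0],"grip":-1},{"offset":[0,0,0.02],"rotation":[0,0,0],"grip":-1},{"offset":[0,0,0.02],"rotation":[0,0,0],"grip":-1},{"offset":[0,0,0.02],"rotation":[0,0,0],"grip":-1},{"offset":[0,0,0.015],"rotation":[0,0,0],"grip":-1},{"offset":[0,0,0.005],"rotation":[0,0,0],"grip":-1},{"offset":[0,0,0],"rotation":[0,0,0],"grip":-1},{"offset":[0,0,0],"rotation":[0,0,0],"grip":-1}]'
```

```text
time_s: 26.12
eef_pos: [0.4409, -0.0156, 0.1378]
tcp_rot: [2.076, 2.358, 0.0]
force: [0.5, 0.5, -1.0]
opening: 0.0425
finger_force: 61.2
```

```bash
python3 -m crank '[{"offset":[0,0,0.003],"rotation":[0,0,0],"grip":-1},{"offset":[0,0,0.003],"rotation":[0,0,0],"grip":-1},{"offset":[0,0,0.002],"rotation":[0,0,0],"grip":-1},{"offset":[0,0,0.002],"rotation":[0,0,0],"grip":-1},{"offset":[0,0,0],"rotation":[0,0,0],"grip":-1},{"offset":[0,0,0],"rotation":[0,0,0],"grip":-1}]'
python3 -m crank '[{"offset":[0,0,0.0015],"rotation":[0,0,0],"grip":-1},{"offset":[0,0,0.0015],"rotation":[0,0,0],"grip":-1},{"offset":[0,0,0],"rotation":[0,0,0],"grip":-1},{"offset":[0,0,0],"rotation":[0,0,0],"grip":-1}]'
```

```text
time_s: 26.62
eef_pos: [0.4406, -0.0158, 0.1274]
tcp_rot: [-2.077, -2.357, 0.0]
force: [0.2, -0.7, -1.6]
opening: 0.0427
finger_force: 61.2
time_s: 26.95
eef_pos: [0.4405, -0.0158, 0.1243]
tcp_rot: [-2.077, -2.357, 0.0]
force: [0.2, 0.0, -0.6]
opening: 0.0429
finger_force: 61.2
```

Past the lid-top height with no contact, so it has slipped over. Continue to seat.

```bash
python3 -m crank '[{"offset":[0,0,0.0015],"rotation":[0,0,0],"grip":-1},{"offset":[0,0,0.0015],"rotation":[0,0,0],"grip":-1},{"offset":[0,0,0.001],"rotation":[0,0,0],"grip":-1},{"offset":[0,0,0.001],"rotation":[0,0,0],"grip":-1},{"offset":[0,0,0],"rotation":[0,0,0],"grip":-1},{"offset":[0,0,0],"rotation":[0,0,0],"grip":-1}]'
python3 -m crank '[{"offset":[0,0,0.001],"rotation":[0,0,0],"grip":-1},{"offset":[0,0,0],"rotation":[0,0,0],"grip":-1}]'
```

```text
time_s: 27.45
eef_pos: [0.4406, -0.0158, 0.1193]
tcp_rot: [-2.077, -2.357, 0.0]
force: [-0.0, 0.4, -0.7]
opening: 0.0426
finger_force: 61.2
time_s: 27.62
eef_pos: [0.4406, -0.0158, 0.1183]
tcp_rot: [-2.077, -2.357, 0.0]
force: [-0.3, 0.1, -0.7]
opening: 0.0424
finger_force: 61.2
```

```bash
python3 -m crank '[{"offset":[0,0,0.001],"rotation":[0,0,0],"grip":-1},{"offset":[0,0,0.001],"rotation":[0,0,0],"grip":-1},{"offset":[0,0,0],"rotation":[0,0,0],"grip":-1},{"offset":[0,0,0],"rotation":[0,0,0],"grip":-1}]'
```

```text
time_s: 27.95
eef_pos: [0.4411, -0.0157, 0.1174]
tcp_rot: [2.076, 2.357, 0.002]
force: [-1.5, 0.6, 7.7]
opening: 0.043
finger_force: 62.3
```

```bash
python3 -m crank '[{"offset":[0,0,0],"rotation":[0,0,0],"grip":0.2},{"offset":[0,0,0],"rotation":[0,0,0],"grip":0.3},{"offset":[0,0,0],"rotation":[0,0,0],"grip":0.3},{"offset":[0,0,0],"rotation":[0,0,0],"grip":0.3},{"offset":[0,0,-0.005],"rotation":[0,0,0],"grip":0.3},{"offset":[0,0,-0.01],"rotation":[0,0,0],"grip":0.3},{"offset":[0,0,-0.025],"rotation":[0,0,0],"grip":0.3},{"offset":[0,0,-0.03],"rotation":[0,0,0],"grip":0.3},{"offset":[0,0,-0.03],"rotation":[0,0,0],"grip":0.3},{"offset":[0,0,-0.03],"rotation":[0,0,0],"grip":0.3},{"offset":[0,0,-0.03],"rotation":[0,0,0],"grip":0.3},{"offset":[0,0,-0.025],"rotation":[0,0,0],"grip":0.3},{"offset":[-0.034,0.003,0],"rotation":[0,0,0],"grip":0.3},{"offset":[-0.034,0.003,0],"rotation":[0,0,0],"grip":0.3},{"offset":[-0.034,0.003,0],"rotation":[0,0,0],"grip":0.3}]' | head -2
python3 -m crank '[{"offset":[0,0,0],"rotation":[0,0,0.1181],"grip":0.3},{"offset":[0,0,0],"rotation":[0,0,0.1181],"grip":0.3},{"offset":[0,0,0],"rotation":[0,0,0.1181],"grip":0.3},{"offset":[0,0,0],"rotation":[0,0,0.1181],"grip":0.3},{"offset":[0,0,0],"rotation":[0,0,0.1181],"grip":0.3},{"offset":[0,0,0],"rotation":[0,0,0.1181],"grip":0.3},{"offset":[0,0,0],"rotation":[0,0,0.1181],"grip":0.3},{"offset":[0,0,0],"rotation":[0,0,0.1181],"grip":0.3},{"offset":[0,0,0],"rotation":[0,0,0.1181],"grip":0.3},{"offset":[0,0,0],"rotation":[0,0,0],"grip":0.3},{"offset":[0,0,0],"rotation":[0,0,0],"grip":0.3}]' | head -3
python3 look.py w10 bell:.12 logger:.12
```

```text
time_s: 29.2
eef_pos: [0.463, -0.1167, 0.3026]
time_s: 30.12
eef_pos: [0.4624, -0.1159, 0.3015]
tcp_rot: [-2.983, -0.984, 0.0]
30.1667 [ 0.4624 -0.1159  0.3015] [-2.984 -0.984  0.   ] [-0.25  0.16 -0.09  1.32 -0.    2.26]
bell 0.56 [257.2 206.5] [ 0.4316 -0.1458  0.12  ]
logger 0.76 [174.4 132.9] [ 0.4466 -0.0193  0.12  ]
```

View pics/w10.png

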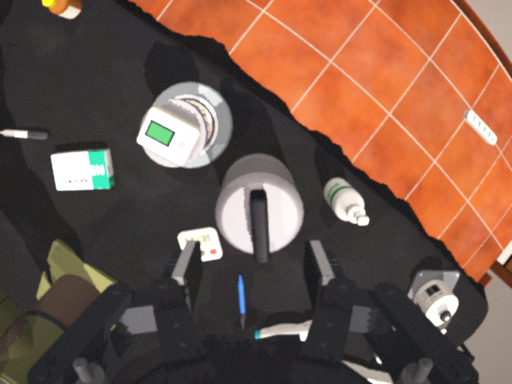

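The logger is seated on the cup at (172,135). The handle is nearly square to the fingers, from (258,192) to (262,258). Fit the bell and check the stack.

```bash
python3 - <<'E'
from fit import *
i=pickle.load(open("pics/w10.pkl","rb"))
a,b=at("wrist",(258,191),.168,i),at("wrist",(261.5,261),.168,i);print("handle",a.round(4),b.round(4),((a+b)/2).round(4),np.degrees(np.arctan2(*(b-a)[1::-1])),np.linalg.norm(a-b))
print("bell top",circfit("w10",[(.0525,.134,1)],(.424,-.146)), circfit("w10",[(.0525,.128,1)],(.424,-.146)))
print("bell rim",circfit("w10",[(.054,.002,1)],(.424,-.146)))
print("logger",circfit("w10",[(.0405,.111,1)],(.441,-.015)),"base",circfit("w10",[(.064,.02,1)],(.441,-.015)))
x=R.from_rotvec(status.get_state()["tcp_rot"]).as_matrix();print(x.round(4))
E
```

```text
handle [ 0.4596 -0.1248  0.168 ] [ 0.3981 -0.1759  0.168 ] [ 0.4288 -0.1504  0.168 ] -140.27265634633454 0.07987305446598457
bell top (array([ 0.4286, -0.1504]), 36.1) (array([ 0.4266, -0.153 ]), 47.7)
bell rim (array([ 0.4224, -0.156 ]), 23.3)
logger (array([ 0.4404, -0.0146]), 48.6) base (array([ 0.4404, -0.015 ]), 47.0)
[[ 0.8044  0.5941 -0.    ]
 [ 0.5941 -0.8044  0.    ]
 [ 0.     -0.     -1.    ]]
```

```bash
python3 -m crank '[{"offset":[-0.0166,0.0027,0],"rotation":[0,0,0],"grip":0.3},{"offset":[-0.0166,0.0027,0],"rotation":[0,0,0],"grip":0.3},{"offset":[-0.0166,0.0027,0.01],"rotation":[0,0,0],"grip":0.3},{"offset":[0,0,0.025],"rotation":[0,0,-0.05],"grip":0.3},{"offset":[0,0,0.03],"rotation":[0,0,0],"grip":0.3},{"offset":[0,0,0.03],"rotation":[0,0,0],"grip":0.3},{"offset":[0,0,0.03],"rotation":[0,0,0],"grip":0.3},{"offset":[0,0,0.02],"rotation":[0,0,0],"grip":0.3},{"offset":[0,0,0.007],"rotation":[0,0,0],"grip":0.3},{"offset":[0,0,0],"rotation":[0,0,0],"grip":0.3},{"offset":[0,0,0],"rotation":[0,0,0],"grip":0.3}]' 
python3 -m crank '[{"offset":[0,0,0],"rotation":[0,0,0],"grip":-0.2},{"offset":[0,0,0],"rotation":[0,0,0],"grip":-1},{"offset":[0,0,0],"rotation":[0,0,0],"grip":-1},{"offset":[0,0,0],"rotation":[0,0,0],"grip":-1},{"offset":[0,0,0],"rotation":[0,0,0],"grip":-1},{"offset":[0,0,0],"rotation":[0,0,0],"grip":-1},{"offset":[0,0,0],"rotation":[0,0,0],"grip":-1},{"offset":[0,0,0],"rotation":[0,0,0],"grip":-1},{"offset":[0,0,0],"rotation":[0,0,0],"grip":-1}]'
```

```text
time_s: 31.18
eef_pos: [0.4276, -0.1521, 0.15]
tcp_rot: [2.959, 1.055, 0.001]
force: [-0.3, 0.0, 1.2]
opening: 0.0556
finger_force: 0.0
time_s: 31.93
eef_pos: [0.4281, -0.1519, 0.1506]
tcp_rot: [2.959, 1.054, 0.004]
force: [-0.6, 2.2, 6.0]
opening: 0.0169
finger_force: 59.6
```

```bash
python3 look.py w11; python3 -m crank '[{"offset":[0,0,-0.005],"rotation":[0,0,0],"grip":-1},{"offset":[0,0,-0.015],"rotation":[0,0,0],"grip":-1},{"offset":[0,0,-0.025],"rotation":[0,0,0],"grip":-1},{"offset":[0,0,-0.025],"rotation":[0,0,0],"grip":-1},{"offset":[0,0,-0.025],"rotation":[0,0,0],"grip":-1},{"offset":[0,0,-0.025],"rotation":[0,0,0],"grip":-1},{"offset":[0,0,-0.025],"rotation":[0,0,0],"grip":-1},{"offset":[0,0,-0.02],"rotation":[0,0,0],"grip":-1},{"offset":[0,0,-0.015],"rotation":[0,0,0],"grip":-1},{"offset":[0,0,0],"rotation":[0,0,0],"grip":-1},{"offset":[0,0,0],"rotation":[0,0,0],"grip":-1},{"offset":[0,0,0],"rotation":[0,0,0],"grip":-1}]'; python3 look.py w12
python3 - <<'E'
from fit import *
s=status.get_state();print(R.from_rotvec(s["tcp_rot"]).as_matrix()[:2,:2].round(4).tolist())
print("on table, top",circfit("w11",[(.0525,.130,1)],(.428,-.152)))
dz=s["eef_pos"][2]-.1506
print(dz,"held top",circfit("w12",[(.0525,.130+dz,1)],(.428,-.152)),"rim",circfit("w12",[(.054,.002+dz,1)],(.428,-.152)))
cv2.imwrite("pics/w1112.png",np.hstack([cv2.resize(cv2.imread(f"pics/w{k}.png"),(400,300)) for k in (11,12)]))
E
```

```text
31.9833 [ 0.4281 -0.1519  0.1506] [2.959 1.054 0.004] [-0.34  0.19 -0.45  0.92  0.    2.12]
time_s: 32.98
eef_pos: [0.4265, -0.1517, 0.3281]
tcp_rot: [-2.958, -1.054, 0.003]
force: [-0.0, -0.5, -2.9]
opening: 0.0164
finger_force: 58.8
33.0333 [ 0.4263 -0.1516  0.3278] [-2.958 -1.053  0.004] [-0.34  0.11 -0.08  1.39 -0.    2.12]
[[0.7749, 0.6321], [0.6321, -0.7749]]
on table, top (array([ 0.4164, -0.1514]), 22.8)
0.1772383408524562 held top (array([ 0.4232, -0.1514]), 26.8) rim (array([ 0.4226, -0.1534]), 20.3)
```

View pics/w1112.png

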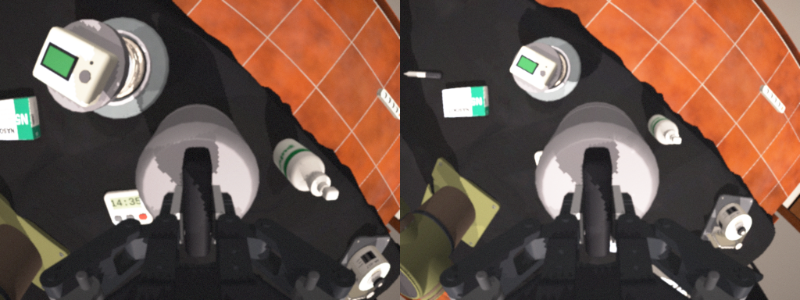

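Left tile is the bell gripped on the table, right tile is it lifted. It sits symmetric about the fingers. Its offset along the handle still needs to be sharper (3 mm play), so I'll fit the full silhouette in the earlier views and the held view.

```bash
cat > sil.py <<'E'
from fit import *
from scipy.optimize import differential_evolution
def silfit(n,x0,z0,clip=None):
    i=pickle.load(open(f"pics/{n}.pkl","rb"));g=cv2.GaussianBlur(cv2.imread(f"pics/{n}.png",0),(3,3),0).astype(np.float32)
    def f(v):
        x,y,h=v
        P=np.array([proj((x+r*np.cos(a),y+r*np.sin(a),z0+z),i) for r,z in ((.054,0),(.054,.006),(.0525,.01),(.0525,h)) for a in A[::4]],np.float32)
        H=cv2.convexHull(P)[:,0];L=np.r_[H,H[:1]];d=np.r_[0,np.cumsum(np.hypot(*np.diff(L,axis=0).T))]
        t=np.linspace(0,d[-1],160,endpoint=False);C=np.c_[np.interp(t,d,L[:,0]),np.interp(t,d,L[:,1])]
        T=np.roll(C,-1,0)-np.roll(C,1,0);N=np.c_[-T[:,1],T[:,0]]/np.hypot(*T.T)[:,None]
        N*=np.sign(((C-C.mean(0))*N).sum(1).mean())
        s=lambda k:cv2.remap(g,(C+k*N)[:,:1].astype(np.float32),(C+k*N)[:,1:].astype(np.float32),cv2.INTER_LINEAR).ravel()
        e=np.clip(np.abs(s(-1.5)-s(1.5)),0,40);ok=np.ones(160,bool)
        if clip: ok&=C[:,1]<clip
        ok&=(C[:,0]>2)&(C[:,0]<509)
        return -e[ok].mean()
    r=differential_evolution(f,[(x0[0]-.015,x0[0]+.015),(x0[1]-.015,x0[1]+.015),(.10,.134)],maxiter=40,popsize=12,seed=1,tol=1e-4)
    return r.x.round(4),round(-r.fun,1)
E
python3 - <<'E'
from sil import *
for n in ("w2","w4","w7","w10"): print(n,silfit(n,(.426,-.152),0))
print("w12",silfit("w12",(.4245,-.152),.1775,260),"tcp .4264 -.1517"); print("w11",silfit("w11",(.427,-.152),0,250))
E
```

```text
w2 (array([ 0.4294, -0.1559,  0.1143]), np.float64(34.0))
w4 (array([ 0.4266, -0.1572,  0.1164]), np.float64(30.9))
w7 (array([ 0.4266, -0.1573,  0.1187]), np.float32(30.3))
w10 (array([ 0.4235, -0.1554,  0.1185]), np.float64(38.0))
w12 (array([ 0.4226, -0.1538,  0.1187]), np.float64(39.5)) tcp .4264 -.1517
w11 (array([ 0.4238, -0.1551,  0.1211]), np.float64(39.0))
```

```bash
python3 -m crank '[{"offset":[0.01,-0.0094,0],"rotation":[0,0,0],"grip":-1},{"offset":[0.0164,-0.0155,0],"rotation":[0,0,0],"grip":-1},{"offset":[0.0164,-0.0155,0],"rotation":[0,0,0],"grip":-1},{"offset":[0.0164,-0.0155,0],"rotation":[0,0,0],"grip":-1},{"offset":[0.0164,-0.0155,0],"rotation":[0,0,0],"grip":-1},{"offset":[0.0164,-0.0155,0],"rotation":[0,0,0],"grip":-1},{"offset":[0.0102,-0.0095,0],"rotation":[0,0,0],"grip":-1},{"offset":[0,0,0.01],"rotation":[0,0,0],"grip":-1},{"offset":[0,0,0.01],"rotation":[0,0,0],"grip":-1},{"offset":[0,0,0],"rotation":[0,0,0],"grip":-1},{"offset":[0,0,0],"rotation":[0,0,0],"grip":-1},{"offset":[0,0,0],"rotation":[0,0,0],"grip":-1}]'; python3 look.py w13
python3 - <<'E'
from sil import *
s=status.get_state();z=s["eef_pos"][2]-.1503;print(s["eef_pos"],z)
print("w13",silfit("w13",(.4406,-.015),z,260))
a=[]
for n in ("scene","side"):
    im=viewer.read_camera(n);cv2.imwrite(f"pics/{n}2.png",im)
    I=viewer.camera_info(n);K=np.array(I["intrinsics"]);v=np.array(I["view"])
    sc=4;c=cv2.resize(im[70:220,200:300],None,fx=sc,fy=sc,interpolation=cv2.INTER_CUBIC)
    for r,h in ((.054,z),(.0525,z+.118),(.064,.02),(.0405,.099)):
        P=[]
        for t in A:
            q=v[:3,:3]@(.4406+r*np.cos(t),-.015+r*np.sin(t),h)+v[:3,3];u=K@[q[0],-q[1],-q[2]];P.append((u[:2]/u[2]-[200,70]+.5)*sc)
        cv2.polylines(c,[np.int32(P)],True,(0,255,0),1)
    a.append(c)
cv2.imwrite("pics/ov.png",np.hstack(a))
E
```

```text
time_s: 34.03
eef_pos: [0.445, -0.0127, 0.3091]
tcp_rot: [-2.959, -1.054, 0.002]
force: [-0.1, -0.2, -2.2]
opening: 0.0165
finger_force: 58.9
34.0833 [ 0.4453 -0.0128  0.3094] [-2.96  -1.053  0.   ] [-0.03  0.1  -0.14  1.33 -0.    2.43]
[ 0.44534738 -0.01279081  0.30941966] 0.15911966432415064
w13 (array([ 0.441 , -0.0147,  0.1209]), np.float64(39.1))
```

View pics/ov.png

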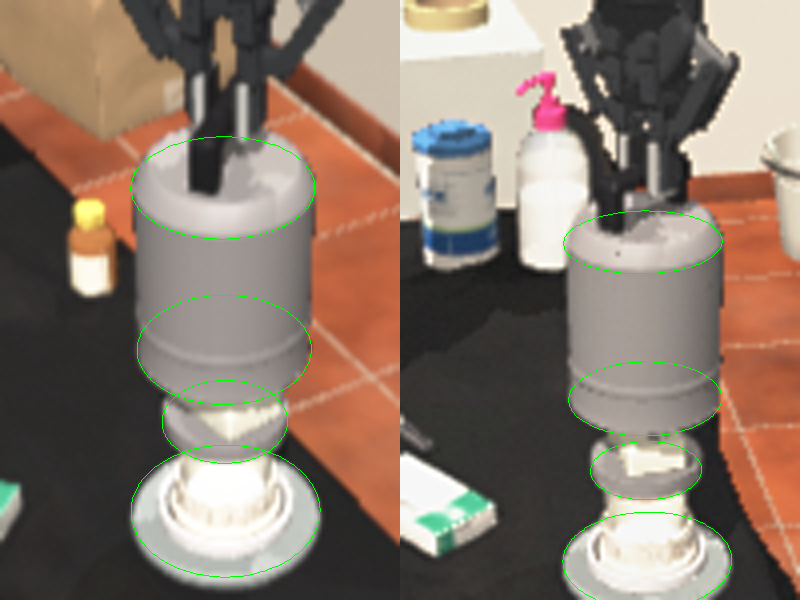

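The bell (projected circles for centre (0.4406, -0.015)) lines up with the base and logger in both views to about 1 mm, and the wrist fit agrees. The logger sits level on the cup. Lowering.

```bash
python3 -m crank '[{"offset":[0,0,0.005],"rotation":[0,0,0],"grip":-1},{"offset":[0,0,0.01],"rotation":[0,0,0],"grip":-1},{"offset":[0,0,0.01],"rotation":[0,0,0],"grip":-1},{"offset":[0,0,0.01],"rotation":[0,0,0],"grip":-1},{"offset":[0,0,0.01],"rotation":[0,0,0],"grip":-1},{"offset":[0,0,0.01],"rotation":[0,0,0],"grip":-1},{"offset":[0,0,0.01],"rotation":[0,0,0],"grip":-1},{"offset":[0,0,0],"rotation":[0,0,0],"grip":-1},{"offset":[0,0,0],"rotation":[0,0,0],"grip":-1}]'
python3 -m crank '[{"offset":[0,0,0.01],"rotation":[0,0,0],"grip":-1},{"offset":[0,0,0.01],"rotation":[0,0,0],"grip":-1},{"offset":[0,0,0.01],"rotation":[0,0,0],"grip":-1},{"offset":[0,0,0.005],"rotation":[0,0,0],"grip":-1},{"offset":[0,0,0.005],"rotation":[0,0,0],"grip":-1},{"offset":[0,0,0.005],"rotation":[0,0,0],"grip":-1},{"offset":[0,0,0],"rotation":[0,0,0],"grip":-1},{"offset":[0,0,0],"rotation":[0,0,0],"grip":-1}]'
```

```text
time_s: 34.93
eef_pos: [0.4449, -0.0127, 0.244]
tcp_rot: [-2.959, -1.054, 0.002]
force: [-0.8, -0.0, -2.7]
opening: 0.0167
finger_force: 58.8
time_s: 35.6
eef_pos: [0.4455, -0.0126, 0.1995]
tcp_rot: [2.959, 1.054, 0.0]
force: [0.6, 0.6, -3.1]
opening: 0.0167
finger_force: 58.8
```

```bash
python3 -m crank '[{"offset":[0,0,0.005],"rotation":[0,0,0],"grip":-1},{"offset":[0,0,0.005],"rotation":[0,0,0],"grip":-1},{"offset":[0,0,0.003],"rotation":[0,0,0],"grip":-1},{"offset":[0,0,0.002],"rotation":[0,0,0],"grip":-1},{"offset":[0,0,0.002],"rotation":[0,0,0],"grip":-1},{"offset":[0,0,0.002],"rotation":[0,0,0],"grip":-1},{"offset":[0,0,0],"rotation":[0,0,0],"grip":-1},{"offset":[0,0,0],"rotation":[0,0,0],"grip":-1}]'
python3 -m crank '[{"offset":[0,0,0.001],"rotation":[0,0,0],"grip":-1},{"offset":[0,0,0.001],"rotation":[0,0,0],"grip":-1},{"offset":[0,0,0],"rotation":[0,0,0],"grip":-1},{"offset":[0,0,0],"rotation":[0,0,0],"grip":-1}]'
```

```text
time_s: 36.27
eef_pos: [0.4453, -0.0126, 0.1803]
tcp_rot: [-2.959, -1.054, 0.0]
force: [0.7, 0.7, -2.5]
opening: 0.017
finger_force: 58.8
time_s: 36.6
eef_pos: [0.4454, -0.0126, 0.1784]
tcp_rot: [-2.959, -1.054, 0.0]
force: [-0.2, 0.2, -2.8]
opening: 0.0165
finger_force: 58.8
```

Below ring-top height with no contact. Continue to seat.

```bash
python3 -m crank '[{"offset":[0,0,0.0015],"rotation":[0,0,0],"grip":-1},{"offset":[0,0,0.0015],"rotation":[0,0,0],"grip":-1},{"offset":[0,0,0.0015],"rotation":[0,0,0],"grip":-1},{"offset":[0,0,0.0015],"rotation":[0,0,0],"grip":-1},{"offset":[0,0,0],"rotation":[0,0,0],"grip":-1},{"offset":[0,0,0],"rotation":[0,0,0],"grip":-1}]'
python3 -m crank '[{"offset":[0,0,0.001],"rotation":[0,0,0],"grip":-1},{"offset":[0,0,0.001],"rotation":[0,0,0],"grip":-1},{"offset":[0,0,0],"rotation":[0,0,0],"grip":-1},{"offset":[0,0,0],"rotation":[0,0,0],"grip":-1}]'
```

```text
time_s: 37.1
eef_pos: [0.4452, -0.0126, 0.1722]
tcp_rot: [-2.959, -1.054, 0.001]
force: [-0.6, -0.5, -1.5]
opening: 0.0166
finger_force: 58.8
time_s: 37.43
eef_pos: [0.4456, -0.0125, 0.1708]
tcp_rot: [-2.959, -1.054, -0.001]
force: [-0.3, 1.2, 1.7]
opening: 0.017
finger_force: 59.4
```

```bash
python3 -m crank '[{"offset":[0,0,0.001],"rotation":[0,0,0],"grip":-1},{"offset":[0,0,0],"rotation":[0,0,0],"grip":-1},{"offset":[0,0,0],"rotation":[0,0,0],"grip":-0.4},{"offset":[0,0,0],"rotation":[0,0,0],"grip":0},{"offset":[0,0,0],"rotation":[0,0,0],"grip":0.2},{"offset":[0,0,0],"rotation":[0,0,0],"grip":0.2},{"offset":[0,0,0],"rotation":[0,0,0],"grip":0.2},{"offset":[0,0,-0.01],"rotation":[0,0,0],"grip":0.2},{"offset":[0,0,-0.025],"rotation":[0,0,0],"grip":0.2},{"offset":[0,0,-0.03],"rotation":[0,0,0],"grip":0.2},{"offset":[0,0,-0.03],"rotation":[0,0,0],"grip":0.2},{"offset":[0,0,-0.03],"rotation":[0,0,0],"grip":0.2},{"offset":[0,0,0],"rotation":[0,0,0],"grip":0.2},{"offset":[0,0,0],"rotation":[0,0,0],"grip":0.2}]'
python3 - <<'E'
from h import *
a=[]
A=np.linspace(0,6.28,100)
for n in ("scene","side"):
    im=viewer.read_camera(n);I=viewer.camera_info(n);K=np.array(I["intrinsics"]);v=np.array(I["view"])
    sc=4;c=cv2.resize(im[100:250,200:300],None,fx=sc,fy=sc,interpolation=cv2.INTER_CUBIC)
    for r,h in ((.054,.02),(.0525,.138),(.064,.02)):
        P=[]
        for t in A:
            q=v[:3,:3]@(.4406+r*np.cos(t),-.015+r*np.sin(t),h)+v[:3,3];u=K@[q[0],-q[1],-q[2]];P.append((u[:2]/u[2]-[200,100]+.5)*sc)
        cv2.polylines(c,[np.int32(P)],True,(0,255,0),1)
    a.append(c)
cv2.imwrite("pics/ov2.png",np.hstack(a))
E
```

```text
time_s: 38.6
eef_pos: [0.4468, -0.0127, 0.296]
tcp_rot: [2.958, 1.053, 0.006]
force: [-0.0, -0.7, -0.6]
opening: 0.0513
finger_force: 0.0
```

View pics/ov2.png

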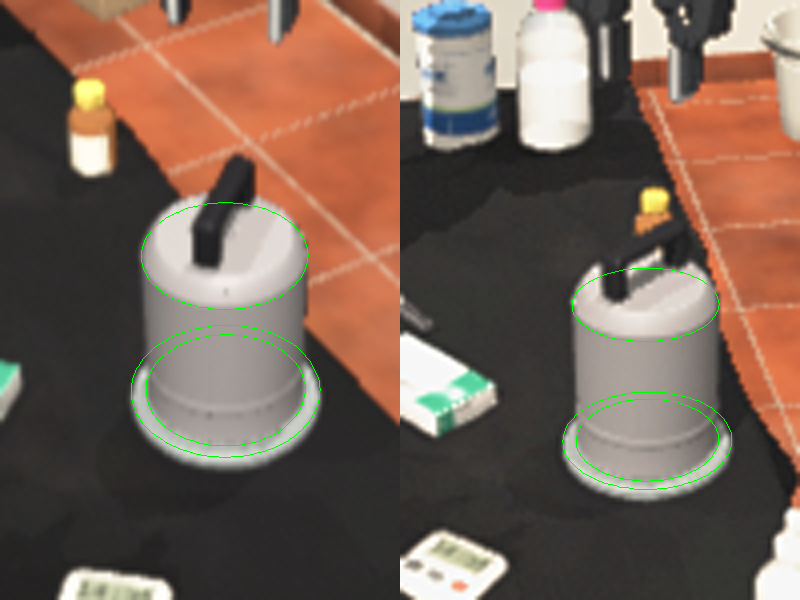

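The bell stands level and centred on the plate in both views, the gripper is clear above it, and both bottles are untouched.

```bash
python3 -c "
from workcell import arm
print(arm.sign_off())"
```

```text
the job is handed in; nothing more can be done
None
```

The carrier is packed in the order asked: cold pack, specimen cup, temperature logger, then the bell resting level on the base around the ring. Everything is released, neither bottle was touched, and the job was handed in at about 39 s of robot time; no verdict came back.

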